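# Serve the falafel with the tongs

## Task

Take the sprung tongs from their rest, squeeze them to pick the brown falafel off the metal tray, and set it down gently on the floor of the cardboard serving box, letting go only once it is down. Then lay the tongs, never dropped, back level across their rest. Never touch the food with the gripper itself, and leave the white bun and the serving box where they are.

Things in the scene. Friction and masses are not known exactly. Their poses are not given: they have to be found in the camera images.
- tongs_grip (a point): Midpoint between the two ribbed blue grip sleeves of the steel tongs, half-way up them, 58 mm above the counter on the rest. x runs along the tongs to the tips, z up, y across (squeeze along y). Each sleeve is 46 mm long (x), 20 mm high. Width over the sleeves: about 54 mm at rest (open), 40 mm when closed on the falafel, 27 mm shut.
- tongs_tip (a point): Midpoint between the two paddles, half-way up them: 105 mm ahead of and 43 mm below the point between the sleeves, same axes. Paddles are 36 mm long (along the tongs), 24 mm high; inner faces about 61 mm apart when open, 70 mm outside. Closing 1 mm over the sleeves closes the paddles about 2.1 mm.
- tongs_left (a joint): Closing angle of the left arm (the right moves with it): 0 = sprung fully open, about 0.07 gripping the falafel, 0.15 shut. The spring pushes each sleeve out with about 5 N at rest, 9 N shut: squeezed to 50 mm over the sleeves the tongs are held with paddles open; opened beyond 54 mm they drop.
- tongs_rest: Fixed wooden cradle, origin under it on the counter, straight below the sleeves' midpoint at the start; x points the way of the tips. Two cross boards, 8 mm thick, 100 mm wide, at x = -60 and +42 mm, tops 51 mm up, with upturned ends 8 mm higher and 86 mm apart, between which the arms lie. Fingers fit between the boards.
- falafel_mid (a point): Centre of the brown crumbed falafel, a round puck 36 mm across and 28 mm high, rigid, 28 to 56 g, standing on the tray floor.
- bun_mid (a point): Centre of the white steamed bun, same size as the falafel, on the same tray, 90 to 140 mm from it, on either side; to be left alone.
- food_tray: Fixed shallow aluminium tray, 150 x 260 mm (x, y) with 10 mm high rim and floor 4 mm above the counter; origin under its centre. It stands on the left or on the right.
- serving_box: Loose open cardboard serving box, 150 x 150 mm, walls 30 mm high and 3 mm thick, floor 3 mm above its underside, 0.3 kg; origin at the centre of its underside. It stands on the side opposite the tray.
- tongs: The tongs as a whole, 110 g; origin and axes as the point between the sleeves. Held level: two arms, 14 mm high, run from a bow 112 mm behind this point to the tips ahead, cranked down there into upright cupped paddles.
- falafel: The falafel as a whole; origin under its centre.
- bun: The white bun as a whole; origin under its centre.

How it is judged:
By the outcome, as a careful person would: the job done as asked, in the order asked, and still so for the second after the job is handed in, with the robot touching nothing.
It also fails if it takes over 54 s, if anything falls off the work surface, if the arm or the gripper's body presses on something with over 40 N, if the wrist force passes 120 N, or if a joint passes its speed limit or range.

## Robot

A 7-joint arm with a two-finger parallel gripper is mounted at the origin on a cart in front of the work surface, level with it; the furniture and walls round the work are solid. World frame = base frame: x ahead of the robot, y to its left, z up, the work surface at z = 0. Lengths are in mm, angles in rad, forces in N, time in s.
With the tool pointing down it reaches from about 400 to 875 mm from the base axis. Payload 4.4 kg.
Tool frame: the origin (TCP) lies at the very end of the fingers, on their centre line; the grasp point (between the pads) lies 19 mm behind it; z points along the fingers, x is the direction in which the jaws open and shut, and the axes are right-handed (so a half turn about z gives the same grasp; the last joint's range is limited). The gripper opens to 85 mm and grips with 20 to 120 N. Pads are 22 mm wide; open, the fingers measure 114 mm over their backs; the gripper's body (76 mm by 85 mm) begins 54 mm behind the grasp point. The pads swing forward as they close: fully open they stand 13 mm farther back than shut.
Start: joints at [-1.309, 0.628, 0.038, 1.517, -0.027, 0.996, -0.02], TCP at [209.251, 615.412, 231.313] pointing down, gripper open.
Joint ranges: [-3.06, 3.06], [-0.37, 2.12], [-1.25, 1.32], [0.18, 2.47], [-1.1, 4.24], [0.23, 1.98], [-2.94, 2.94]. Speed limits (rad/s): [2.57, 2.57, 3.14, 3.14, 3.14, 3.14, 3.14].

## Interface

Orientations are given as [roll, pitch, yaw] about the fixed x, y, z axes, in that order (R = Rz(yaw) Ry(pitch) Rx(roll)).
In Python, from cell import ctrl, get_image, job, models gives the robot as it stands.
- The arm moves only by the tool move_arm, never from a script. Its argument "moves" is a list that holds one entry, the list of rows, each a list of 6 numbers: the shift along the tool's x, y, z in m, then the turn, a rotation vector about the tool's x, y, z in rad. A call has 1 to 20 rows; each row is the pose to reach, as a shift and turn from the pose commanded when the call began, along the tool's axes at that moment; what a row does not reach only later rows make up. A row lasts 1/8 s, in which the tool goes at most 62.5 mm and 10.7 degrees, less where a joint would pass 70% of its speed; a pose out of reach is approached as far as the arm can. A call with a gripper value outside its range is refused whole. "jaw" is the opening, from 0 (shut) to 1 (fully open), set as the call begins (left out, the last holds). The fingers move at their own pace and stop on an object; the grip force is fixed at half the most. Time passes only in rows, so rows that repeat a pose let the fingers close. It gives the time, the measured TCP pose, the force and the opening at its end, in the units of the state.
- ctrl.read_state(): the state, without advancing time (a new reading comes with each control period).
- get_image(name): name is "scene" or "top" or "wrist"; returns a dict with "color" (384x512x3 uint8, blue, green, red), "fov_y" (degrees; the focal length in pixels is half the picture's height over the tangent of half this angle, whatever the lens; pixels are square), "cx", "cy" (the principal point, pixels), "origin" and "orientation" of the camera in the world; the wrist camera has in their place "hand_eye" (4x4, takes a point from camera to tool coordinates, whose origin is the TCP and whose axes are the tool frame's). Camera axes: x right, y up, looking along -z (the intrinsics and any distortion apply to the point x, -y, -z); pixel columns grow to the right and rows downward; lengths in mm; the calibration is good to about 2 mm. A picture is of the moment at which its call begins: read the wrist's pose just before it. There is no depth.
- job.finish_job(): hands the job in, once; it reports no verdict.
Trained networks look in the newest picture that a camera, given by its name, has taken for a name from the list of things; names that differ only in an ending like _2 or _b are one class to them, and where a whole thing is asked for, a point or a joint stands for the part that bears it (a point fixed in the world has none). Each returns a list of dicts, best first, with "score" (0 to 1); they miss things now and then, are a little off and sometimes report something else, mostly with a low value. They report only what shows in the picture. A call takes as long as a camera call.
- models.cut_out(camera, thing): "pixels" (384x512 bool, what is visible of it) and "uv" ([column, row] in pixels, amid what is visible of it).
- models.place_of(camera, thing): "uv" ([column, row] in pixels: a listed point, or the origin of a listed thing).
The state is a dict: "clock": time; "qpos": joint angles; "qd": joint speeds; "tau": joint torques, N m; "eef_pos": TCP position; "tool_rot": TCP orientation; "force": force on the tool from outside, world axes, zero at the start; "torque": the same for the moment, N m; "width": finger opening in mm.
Only numpy, scipy, OpenCV 4.12 (cv2) and the standard library are available. Lean on these libraries where they do the work, as an engineer would, in place of code of your own. Each camera call takes 0.05 s, during which the arm holds its last target.

## Working session

There is one attempt and no reset: what is moved stays moved. The work goes in short steps, Python scripts to look and compute and a tool call to move; the robot and the scene stay as the last step left them, time stands still between calls to the robot, and variables do not carry over. Pictures are saved under pics/ and viewed, and the job is handed in when it is done.

Besides the shell and the picture viewer there is one more tool, called after "Call:" as name(argument=value, ...) on one line, values as JSON. move_arm: Moves the arm, as the interface text tells. Its arguments: {"type":"object","properties":{"moves":{"type":"array","items":{"type":"array","items":{"type":"array","items":{"type":"number"}}}},"jaw":{"type":"number"}},"required":["moves"]}

```bash
mkdir -p pics; ls; cat > h.py <<'E'
import numpy as np, cv2
from cell import ctrl, get_image, job, models
from scipy.spatial.transform import Rotation as R
def snap(n,fn=None):
    s=ctrl.read_state(); im=get_image(n)
    if fn: cv2.imwrite('pics/'+fn,im['color'])
    return s,im
E
python3 - <<'E'
from h import *
for n in ['scene','top','wrist']:
    s,im=snap(n,n+'0.png')
    print(n,{k:v for k,v in im.items() if k!='color'})
    for t in ['tongs_grip','tongs_tip','tongs_rest','falafel_mid','bun_mid','food_tray','serving_box','tongs']:
        r=models.place_of(n,t)
        print(t,[(np.round(x['uv'],1),round(x['score'],2)) for x in r[:3]])
print(s)
E
```

```text
pics
scene {'fov_y': 51.36203054894858, 'cx': 255.17481413092924, 'cy': 186.0046675283356, 'origin': array([1409.58482992,  302.3324368 ,  689.69825335]), 'orientation': array([ 1.00742128, -0.01314578,  1.90559144])}
tongs_grip [(array([253.8, 190.8]), 0.75)]
tongs_tip [(array([233.6, 220. ]), 0.93)]
tongs_rest [(array([253.6, 205.6]), 0.83)]
falafel_mid []
bun_mid [(array([187.1, 201.6]), 0.63)]
food_tray [(array([167.7, 198.4]), 0.72)]
serving_box [(array([346.4, 237.2]), 0.84)]
tongs [(array([253.2, 190.1]), 0.64), (array([184. , 201.5]), 0.34)]
top {'fov_y': 42.721509688841465, 'cx': 251.09704566383823, 'cy': 196.79571359461232, 'origin': array([ 219.57551294,  -16.97841151, 1261.164137  ]), 'orientation': array([ 0.2183108 , -0.00704091, -1.48385208])}
tongs_grip [(array([261.4, 202.9]), 0.91), (array([270.2, 171.6]), 0.69)]
tongs_tip [(array([271.1, 170.7]), 0.6), (array([353.1, 189.8]), 0.4), (array([260.2, 205.3]), 0.37)]
tongs_rest [(array([256.7, 207.4]), 0.65)]
falafel_mid [(array([377.2, 197.9]), 0.57)]
bun_mid [(array([330.4, 186.4]), 0.49)]
food_tray [(array([353., 187
[... 661 characters left out ...]
]
food_tray []
serving_box []
tongs []
{'clock': 0.9, 'qpos': array([-1.30877434,  0.62840107,  0.0385061 ,  1.51741195, -0.02696073,
        0.99628017, -0.02001002]), 'qd': array([ 0.00300803,  0.00060992,  0.00135904, -0.00130979, -0.00110582,
        0.00072951, -0.00122515]), 'tau': array([-6.82971631e-06, -5.63262677e+01,  1.22592956e+00, -1.93781358e+01,
        1.09679194e-02,  1.49526462e-03, -9.44863132e-06]), 'eef_pos': array([209.28150215, 615.40203969, 231.30901947]), 'tool_rot': array([ 3.14159257e+00, -1.79038308e-05,  1.24295545e+00]), 'force': array([-0.17227073,  0.28674953, -0.13112352]), 'torque': array([ 0.012215  , -0.00042046, -0.01058886]), 'width': 85.31410246144048}
```

View images.

View pics/scene0.png

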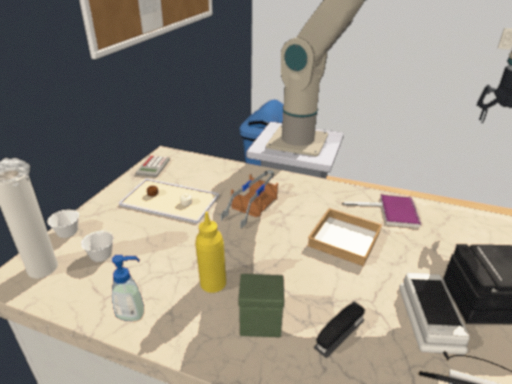

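View pics/top0.png

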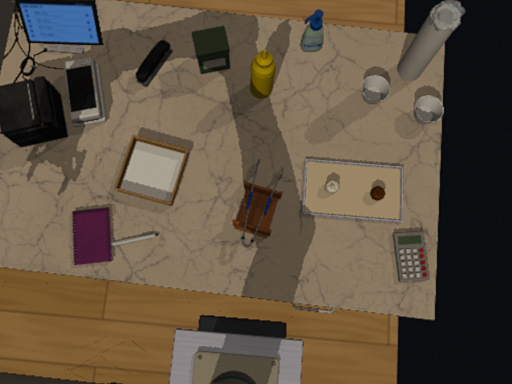

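View pics/wrist0.png

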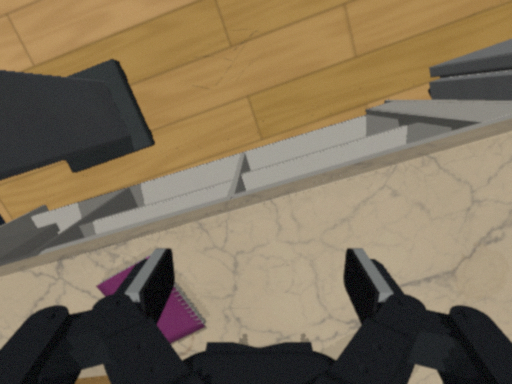

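```bash
cat >> h.py <<'E'
def ray(im,uv,s=None):
    H=im['color'].shape[0]; f=H/2/np.tan(np.radians(im['fov_y'])/2)
    d=np.array([(uv[0]-im['cx'])/f,-(uv[1]-im['cy'])/f,-1.])
    if 'hand_eye' in im:
        T=np.array(im['hand_eye']); Rt=R.from_euler('xyz',s['tool_rot']).as_matrix()
        return Rt@T[:3,3]+s['eef_pos'], Rt@T[:3,:3]@d
    return np.array(im['origin']), R.from_euler('xyz',im['orientation']).as_matrix()@d
def atz(im,uv,z,s=None):
    o,d=ray(im,uv,s); return o+d*(z-o[2])/d[2]
def proj(im,p,s=None):
    H=im['color'].shape[0]; f=H/2/np.tan(np.radians(im['fov_y'])/2)
    if 'hand_eye' in im:
        T=np.array(im['hand_eye']); Rt=R.from_euler('xyz',s['tool_rot']).as_matrix()
        M=Rt@T[:3,:3]; o=Rt@T[:3,3]+s['eef_pos']
    else: M=R.from_euler('xyz',im['orientation']).as_matrix(); o=np.array(im['origin'])
    q=M.T@(np.array(p)-o); return np.array([im['cx']+f*q[0]/-q[2], im['cy']-f*q[1]/-q[2]])
E
python3 - <<'E'
from h import *
s,im=snap('top')
for n,uv,z in [('grip',(261.4,202.9),58),('tip',(271.1,170.7),15),('rest',(256.7,207.4),0),('fal',(377.2,197.9),18),('fal_img',(378,193),18),('bun',(330.4,186.4),18),('tray',(353,189),0),('box',(151.6,172.3),0),
 ('trayTL',(304,158),10),('trayTR',(404,162),10),('trayBR',(401,221),10),('trayBL',(302,213),10),('tipL',(258,160),15),('tipR',(281,170),15),('bow',(247,243),58),
 ('bxT',(138,137),30),('bxR',(189,147),30),('bxB',(170,204),30),('bxL',(118,190),30)]:
    print(n,np.round(atz(im,uv,z),0))
s,im=snap('scene')
for n,uv,z in [('grip',(253.8,190.8),58),('tip',(233.6,220),15),('rest',(253.6,205.6),0),('fal',(152.5,190),18),('bun',(187.1,201.6),18),('tray',(167.7,198.4),0),('box',(346.4,237.2),0)]:
    print(n,np.round(atz(im,uv,z),0))
E
python3 -c "
import cv2
a=cv2.imread('pics/top0.png')[130:260,100:430];cv2.imwrite('pics/top0c.png',cv2.resize(a,None,fx=2.4,fy=2.4,interpolation=2))"
```

```text
grip [473. -29.  58.]
tip [570. -48.  15.]
rest [472. -19.   0.]
fal [ 521. -328.   18.]
fal_img [ 534. -330.   18.]
bun [ 541. -205.   18.]
tray [ 544. -268.    0.]
box [542. 268.  -0.]
trayTL [ 615. -133.   10.]
trayTR [ 627. -398.   10.]
trayBR [ 467. -394.   10.]
trayBL [ 466. -137.   10.]
tipL [597. -11.  15.]
tipR [575. -74.  15.]
bow [369.  -2.  58.]
bxT [627. 309.  30.]
bxR [611. 172.  30.]
bxB [455. 203.  30.]
bxL [480. 341.  30.]
grip [488. -14.  58.]
tip [586. -38.  15.]
rest [481. -16.   0.]
fal [ 534. -328.   18.]
bun [ 554. -199.   18.]
tray [ 536. -276.    0.]
box [534. 268.   0.]
```

View pics/top0c.png

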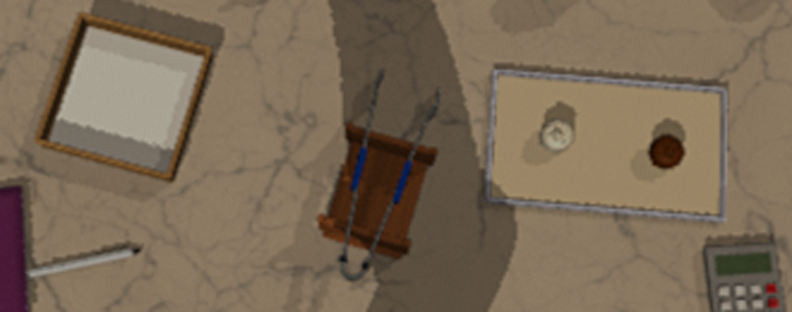

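Call:
move_arm(moves=[[[-0.01, 0.009, 0.001, 0, 0, 0], [-0.04, 0.036, 0.005, 0, 0, -0.01], [-0.083, 0.074, 0.01, 0, 0, -0.02], [-0.13, 0.115, 0.016, 0, 0, -0.035], [-0.176, 0.156, 0.022, 0, 0, -0.05], [-0.222, 0.197, 0.028, 0, 0, -0.06], [-0.269, 0.239, 0.034, 0, 0, -0.07], [-0.316, 0.28, 0.04, 0, 0, -0.085], [-0.362, 0.322, 0.046, 0, 0, -0.1], [-0.408, 0.363, 0.052, 0, 0, -0.11], [-0.45, 0.4, 0.057, 0, 0, -0.12], [-0.482, 0.428, 0.061, 0, 0, -0.13], [-0.505, 0.448, 0.064, 0, 0, -0.14], [-0.518, 0.46, 0.066, 0, 0, -0.14], [-0.518, 0.46, 0.066, 0, 0, -0.14]]], jaw=1)

```text
clock: 3.32
eef_pos: [477.8, -24.0, 165.3]
tool_rot: [-3.141, 0.0, 1.381]
force: [-0.1, -0.9, -0.0]
width: 85.1
```

```bash
python3 - <<'E'
from h import *
s,im=snap('wrist','w1.png')
print(s['eef_pos'],s['tool_rot'],s['qpos'],s['clock'],s['force'])
for t,z in [('tongs_grip',58),('tongs_tip',15),('tongs_rest',0),('bun_mid',18)]:
    r=models.place_of('wrist',t)
    print(t,[(np.round(x['uv'],1),round(x['score'],2),np.round(atz(im,x['uv'],z,s),1)) for x in r[:3]])
cv2.imwrite('pics/w1b.png',cv2.resize(im['color'],None,fx=1.5,fy=1.5))
E
```

```text
[477.78820306 -24.04063235 165.25372639] [-3.14144314e+00  2.04513725e-04  1.38067625e+00] [-0.00272529  0.48680032 -0.00817587  2.05366214  0.0070621   0.60134282
  1.36490079] 3.325 [-0.0613237  -0.94844503 -0.00530371]
tongs_grip []
tongs_tip [(array([ 17.2, 264.4]), 0.61, array([ 526.6, -311.2,   15. ]))]
tongs_rest [(array([262.3, 168.1]), 0.97, array([472.9, -19.2,   0. ]))]
bun_mid [(array([106.3, 265.2]), 0.82, array([ 545.1, -210.6,   18. ]))]
```

View pics/w1b.png

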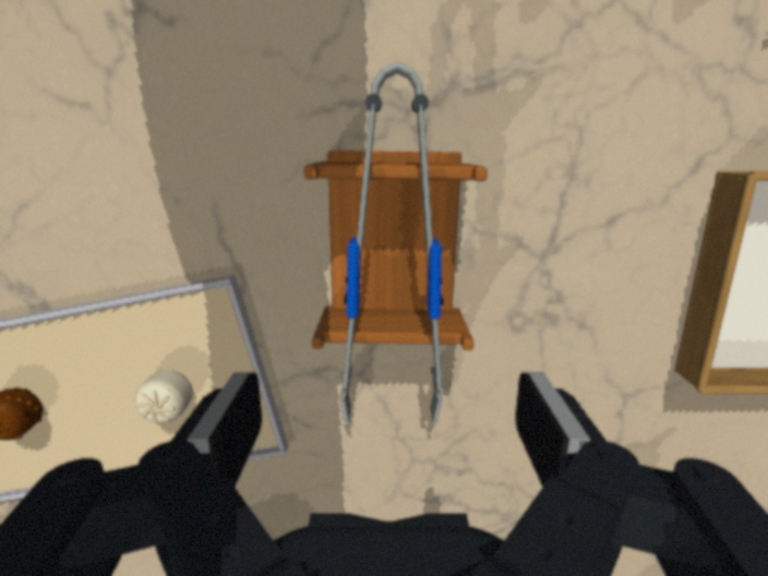

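```bash
python3 - <<'E'
from h import *
im=cv2.imread('pics/w1.png'); s=ctrl.read_state()
M=get_image('wrist'); 
b=im.astype(int); m=((b[...,0]>b[...,2]+70)&(b[...,0]>110)).astype(np.uint8); m=((b[...,0]>b[...,2]+50)&(b[...,0]>b[...,1]+40)).astype(np.uint8)
n,l,st,c=cv2.connectedComponentsWithStats(m)
P=[]
for i in range(1,n):
    if st[i,4]>50:
        q=atz(M,c[i],66,s); print(st[i],c[i],q); P.append(q)
        for v in (st[i,1],st[i,1]+st[i,3]): print(' end',atz(M,(c[i][0],v),66,s))
mid=(P[0]+P[1])/2; d=P[1]-P[0]; print('mid',mid,'sep',np.linalg.norm(d[:2]),'yaw of y-axis',np.arctan2(d[1],d[0]))
# bow tip, rest corners, tongs tips, falafel/bun
for n_,uv,z in [('bow',(397/1.5,66/1.5),58),('tipLeft',(348/1.5,428/1.5),15),('tipR',(434/1.5,428/1.5),15),('bt rear L',(305/1.5,172/1.5),59),('rear R',(486/1.5,172/1.5),59),('front L',(314/1.5,342/1.5),59),('front R',(472/1.5,342/1.5),59),('bunTop',(161/1.5,400/1.5),32),('falTop',(12/1.5,412/1.5),32)]:
    print(n_,np.round(atz(M,uv,z,s),1))
E
```

```text
[231 158   9  54 383] [234.90600522 185.54830287] [468.20795999 -40.54557137  66.        ]
 end [444.92993642 -35.59067798  66.        ]
 end [491.90926091 -45.59056236  66.        ]
[286 159   8  54 401] [289.51870324 186.27930175] [477.44109668   5.1734002   66.        ]
 end [454.09514441   8.76904546  66.        ]
 end [501.69193786   1.43838776  66.        ]
mid [472.82452834 -17.68608558  66.        ] sep 46.641989390745806 yaw of y-axis 1.3715224711366023
bow [364.3   4.2  58. ]
tipLeft [599.5 -75.9  15. ]
tipR [611.8 -10.5  15. ]
bt rear L [406.5 -54.2  59. ]
rear R [424.6  42.5  59. ]
front L [505.6 -73.1  59. ]
front R [523.5  22.2  59. ]
bunTop [ 540.7 -197.7   32. ]
falTop [ 530.4 -306.1   32. ]
```

Call:
move_arm(moves=[[[0.001, -0.001, 0.01, 0, 0, 0.005], [0.003, -0.003, 0.035, 0, 0, 0.009], [0.004, -0.005, 0.065, 0, 0, 0.009], [0.005, -0.006, 0.095, 0, 0, 0.009], [0.005, -0.006, 0.115, 0, 0, 0.009], [0.005, -0.006, 0.125, 0, 0, 0.009], [0.005, -0.006, 0.129, 0, 0, 0.009], [0.005, -0.006, 0.129, 0, 0, 0.009]]])

```text
clock: 4.62
eef_pos: [473.2, -17.0, 36.5]
tool_rot: [3.141, -0.0, 1.374]
force: [-0.4, 0.0, 0.3]
width: 85.6
```

```bash
python3 - <<'E'
from h import *
s,im=snap('wrist')
print(s['eef_pos'],s['tool_rot'],s['clock'],s['force'])
cv2.imwrite('pics/w2b.png',cv2.resize(im['color'],None,fx=1.5,fy=1.5))
E
```

```text
[473.20374407 -17.03135767  36.48459179] [ 3.14120140e+00 -9.05342210e-05  1.37404105e+00] 4.625 [-0.35042322  0.01169457  0.27135577]
```

View pics/w2b.png

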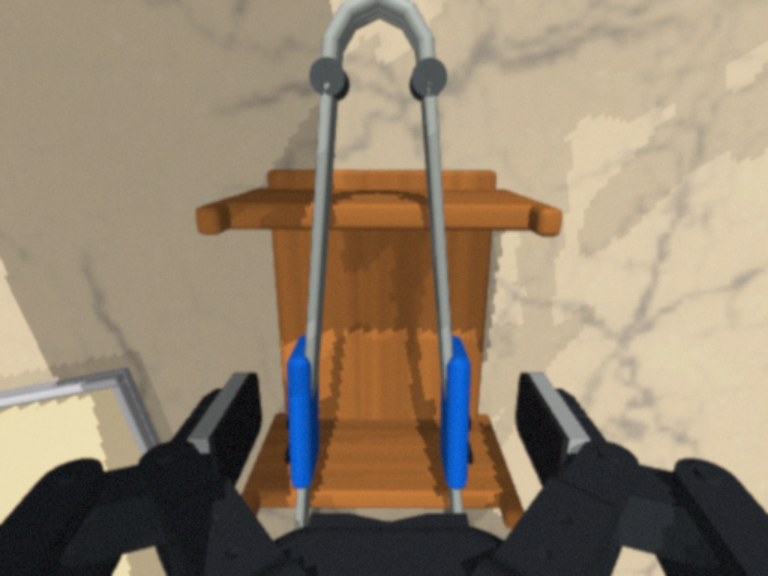

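Call:
move_arm(moves=[[[0, 0, 0, 0, 0, 0], [0, 0, 0, 0, 0, 0], [0, 0, 0, 0, 0, 0], [0, 0, 0, 0, 0, 0], [0, 0, 0, 0, 0, 0], [0, 0, 0, 0, 0, 0]]], jaw=0.576)

```text
clock: 5.42
eef_pos: [473.7, -17.2, 37.3]
tool_rot: [3.14, -0.0, 1.374]
force: [-0.8, 0.3, 7.4]
width: 49.4
```

```bash
python3 - <<'E'
from h import *
s,im=snap('wrist')
print(s['eef_pos'],s['tool_rot'],s['clock'],s['force'],s['width'])
cv2.imwrite('pics/w3b.png',cv2.resize(im['color'],None,fx=1.5,fy=1.5))
E
```

```text
[473.69475613 -17.18455942  37.25255661] [ 3.13980485e+00 -2.88959500e-04  1.37392496e+00] 5.425 [-0.81397312  0.30100407  7.44309134] 49.35757122151701
```

View pics/w3b.png

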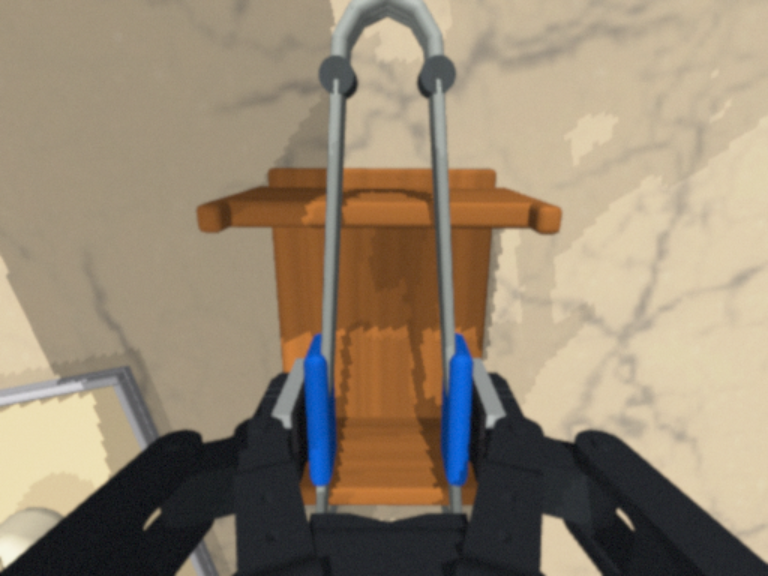

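Call:
move_arm(moves=[[[0, 0, -0.003, 0, 0, 0], [0, 0, -0.009, 0, 0, 0], [0, 0, -0.016, 0, 0, 0], [0, 0, -0.024, 0, 0, 0], [0, 0, -0.03, 0, 0, 0], [0, 0, -0.03, 0, 0, 0]]])

```text
clock: 6.22
eef_pos: [473.4, -17.1, 66.9]
tool_rot: [3.14, -0.0, 1.374]
force: [-0.0, 0.3, -0.7]
width: 49.6
```

```bash
python3 - <<'E'
from h import *
s,im=snap('wrist')
print(s['eef_pos'],s['tool_rot'],s['clock'],s['force'],s['torque'],s['width'])
s2,im2=snap('scene')
a=im2['color'][140:260,180:310]
o=np.hstack([cv2.resize(im['color'],(512,384)),cv2.resize(a,(416,384),interpolation=2)]);cv2.imwrite('pics/w4b.png',cv2.resize(o,None,fx=.85,fy=.85))
E
```

```text
[473.39930692 -17.08185737  66.87046949] [ 3.14048157e+00 -2.74548747e-04  1.37393185e+00] 6.225 [-0.01374717  0.2618868  -0.72193595] [ 0.01092324  0.02858261 -0.03363043] 49.61284418042057
```

View pics/w4b.png

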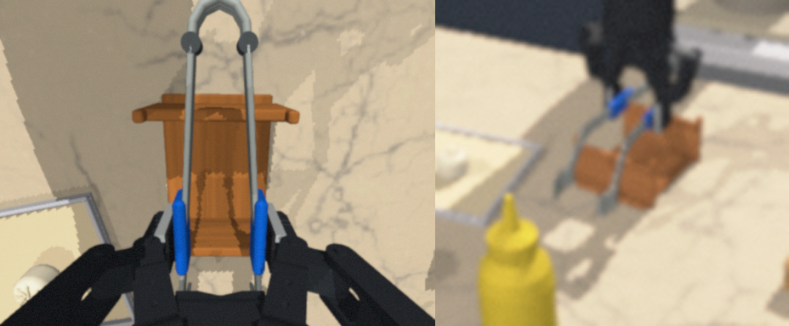

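Call:
move_arm(moves=[[[0, 0, -0.01, 0, 0, 0], [-0.004, 0, -0.026, 0, 0, 0], [-0.014, 0.001, -0.044, 0, 0, 0], [-0.032, 0.002, -0.058, 0, 0, 0], [-0.057, 0.003, -0.066, 0, 0, 0], [-0.087, 0.004, -0.068, 0, 0, 0], [-0.119, 0.006, -0.068, 0, 0, 0], [-0.151, 0.007, -0.068, 0, 0, 0], [-0.183, 0.009, -0.068, 0, 0, 0], [-0.214, 0.01, -0.068, 0, 0, 0], [-0.242, 0.011, -0.068, 0, 0, 0], [-0.265, 0.012, -0.068, 0, 0, 0], [-0.281, 0.013, -0.068, 0, 0, 0], [-0.29, 0.0135, -0.068, 0, 0, 0], [-0.293, 0.0135, -0.068, 0, 0, 0], [-0.293, 0.0135, -0.068, 0, 0, 0]]])

```text
clock: 8.32
eef_pos: [429.1, -306.4, 134.3]
tool_rot: [-3.141, -0.0, 1.375]
force: [-0.1, -0.1, -0.8]
width: 49.1
```

```bash
python3 - <<'E'
from h import *
s,im=snap('wrist')
print(s['eef_pos'],s['tool_rot'],s['clock'],s['force'],s['torque'],s['width'])
for t,z in [('falafel_mid',18),('bun_mid',18),('tongs_tip',90)]:
    r=models.place_of('wrist',t)
    print(t,[(np.round(x['uv'],1),round(x['score'],2),np.round(atz(im,x['uv'],z,s),1)) for x in r[:3]])
r=models.cut_out('wrist','falafel_mid')
for x in r[:1]:
    m=x['pixels']; ys,xs=np.nonzero(m); print(xs.min(),xs.max(),ys.min(),ys.max(),x['uv'])
s2,t=snap('top','t5.png')
r=models.cut_out('top','falafel')
for x in r[:2]:
    ys,xs=np.nonzero(x['pixels']); print(x['score'],xs.min(),xs.max(),ys.min(),ys.max(),x['uv'],atz(t,x['uv'],25))
cv2.imwrite('pics/w5b.png',cv2.resize(im['color'],None,fx=1.5,fy=1.5))
a=t['color'][150:270,280:420]; cv2.imwrite('pics/t5c.png',cv2.resize(a,None,fx=4,fy=4,interpolation=2))
E
```

```text
[ 429.09075102 -306.42272854  134.27563284] [-3.14137684e+00 -4.78944437e-04  1.37472409e+00] 8.325 [-0.09749666 -0.08770072 -0.84087776] [ 0.00010205  0.0308413  -0.01987928] 49.142972847063504
falafel_mid [(array([257.6, 290.7]), 0.71, array([ 539. , -329.3,   18. ]))]
bun_mid []
tongs_tip []
241 276 269 307 [261.2, 289.1]
0.42 371 384 186 199 [377.9, 193.4] [ 531.51842686 -327.96333134   25.        ]
```

View pics/w5b.png

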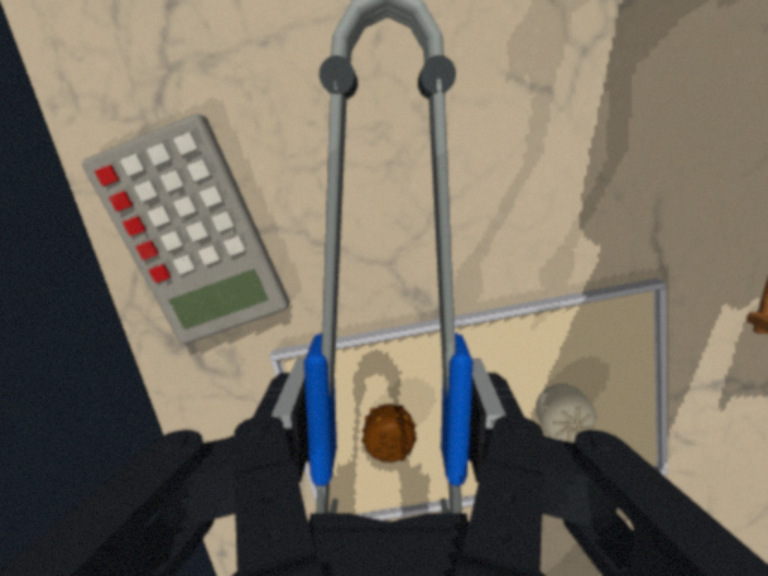

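View pics/t5c.png

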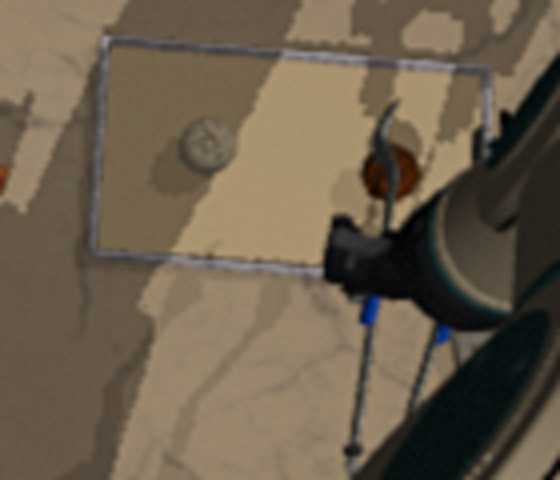

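```bash
cat > fit.py <<'E'
from h import *
from scipy.optimize import least_squares
a=np.linspace(0,2*np.pi,60)
def bb(im,s,x,y,z0=4):
    P=np.array([proj(im,(x+18*np.cos(t),y+18*np.sin(t),z),s) for z in (z0,z0+14,z0+28) for t in a])
    return np.array([P[:,0].min(),P[:,0].max(),P[:,1].min(),P[:,1].max()])
def fit(im,s,box,g,z0=4):
    r=least_squares(lambda p:bb(im,s,p[0],p[1],z0)-box,g); return r.x,r.fun
E
python3 - <<'E'
from fit import *
s,im=snap('wrist')
print(fit(im,s,np.array([240.5,276.5,268.5,307.5]),[534,-328]))
s2,t=snap('top')
print(fit(t,s2,np.array([370.5,384.5,185.5,199.5]),[534,-328]))
s2,t=snap('scene')
r=models.cut_out('scene','falafel')
for x in r[:1]:
    ys,xs=np.nonzero(x['pixels']); b=np.array([xs.min()-.5,xs.max()+.5,ys.min()-.5,ys.max()+.5]); print(b,x['score'],fit(t,s2,b,[534,-328]))
E
```

```text
(array([ 535.2629583 , -327.98194593]), array([-0.33269206,  0.33345949, -3.77970836,  3.81709102]))
(array([ 535.41310665, -328.36009593]), array([-1.30941123,  1.28222535, -0.94470395,  0.9425761 ]))
[146.5 158.5 185.5 196.5] 0.48 (array([ 538.55823669, -325.06085731]), array([-0.56294221,  0.57522798, -1.57885652,  1.44880624]))
```

```bash
python3 - <<'E'
from h import *
s,im=snap('wrist')
print({k:v for k,v in im.items() if k!='color'})
print(proj(im,s['eef_pos'],s))
print(atz(im,(258.65,193),60,s)-s['eef_pos'],s['tool_rot'])
E
```

```text
{'fov_y': 66.06949363213742, 'cx': 258.6501357341441, 'cy': 193.25166944412393, 'hand_eye': array([[ 9.99999684e-01, -2.74242558e-04, -7.45600904e-04,
        -2.39897823e-01],
       [-4.90619509e-04, -9.51354836e-01, -3.08096958e-01,
        -7.71049189e+01],
       [-6.24837727e-04,  3.08097226e-01, -9.51354670e-01,
        -1.42386420e+02],
       [ 0.00000000e+00,  0.00000000e+00,  0.00000000e+00,
         1.00000000e+00]])}
[258.85987709 247.93148074]
[ -7.01523243   1.32840053 -74.29393307] [-3.14155447e+00 -2.42899734e-05  1.37406139e+00]
```

Call:
move_arm(moves=[[[0, 0.001, 0.004, 0, 0, 0], [0, 0.002, 0.014, 0, 0, 0], [0, 0.003, 0.028, 0, 0, 0], [-0.0005, 0.0035, 0.044, 0, 0, 0], [-0.0005, 0.0035, 0.059, 0, 0, 0], [-0.0005, 0.0035, 0.072, 0, 0, 0], [-0.0005, 0.0035, 0.082, 0, 0, 0], [-0.0005, 0.0035, 0.089, 0, 0, 0], [-0.0005, 0.0035, 0.0925, 0, 0, 0], [-0.0005, 0.0035, 0.0925, 0, 0, 0]]])

```text
clock: 10.18
eef_pos: [432.3, -308.3, 41.8]
tool_rot: [3.142, 0.0, 1.374]
force: [0.2, 0.3, -1.8]
width: 49.2
```

```bash
python3 - <<'E'
from h import *
s,im=snap('wrist')
print(s['eef_pos'],s['tool_rot'],s['clock'],s['force'],s['torque'],s['width'])
s2,t=snap('top','t6.png')
s3,c=snap('scene','s6.png')
a=cv2.resize(t['color'][150:230,320:420],(500,400),interpolation=2); b=cv2.resize(c['color'][150:230,120:220],(500,400),interpolation=2)
cv2.imwrite('pics/t6c.png',cv2.resize(np.hstack([a,b]),None,fx=.8,fy=.8))
cv2.imwrite('pics/w6b.png',im['color'])
E
```

```text
[ 432.31518815 -308.27365039   41.77654824] [3.14156352e+00 3.58930581e-05 1.37395658e+00] 10.175 [ 0.18009284  0.33281204 -1.80408234] [-0.06999577 -0.0025711  -0.03990923] 49.21487355186533
```

View pics/t6c.png

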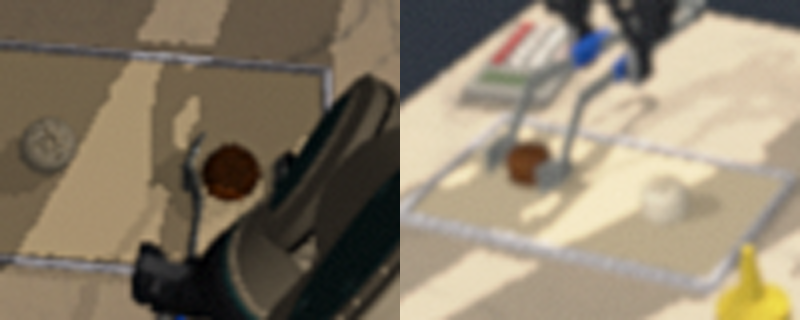

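View pics/w6b.png

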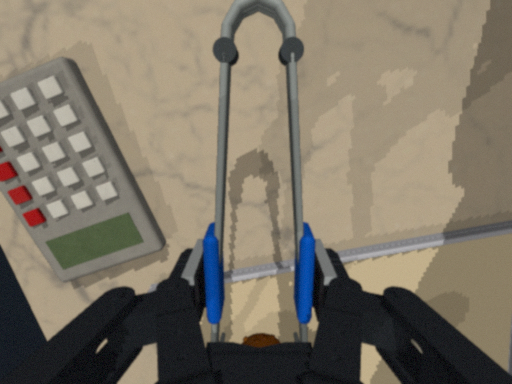

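Call:
move_arm(moves=[[[0, 0, 0, 0, 0, 0], [0, 0, -0.0005, 0, 0, 0], [0, 0, -0.001, 0, 0, 0], [0, 0, -0.001, 0, 0, 0], [0, 0, -0.001, 0, 0, 0], [0, 0, -0.001, 0, 0, 0]]], jaw=0.44)

```text
clock: 11.08
eef_pos: [432.2, -308.2, 42.8]
tool_rot: [-3.141, -0.0, 1.374]
force: [-1.1, -1.2, -1.2]
width: 38.2
```

```bash
python3 - <<'E'
from h import *
s,im=snap('wrist')
print(s['eef_pos'],s['tool_rot'],s['clock'],s['force'],s['torque'],s['width'])
s2,t=snap('top','t7.png')
s3,c=snap('scene','s7.png')
a=cv2.resize(t['color'][150:230,320:420],(500,400),interpolation=2); b=cv2.resize(c['color'][150:230,120:220],(500,400),interpolation=2)
cv2.imwrite('pics/t7c.png',cv2.resize(np.hstack([a,b]),None,fx=.8,fy=.8))
E
```

```text
[ 432.19080869 -308.19722442   42.7519976 ] [-3.14136140e+00 -4.81667148e-05  1.37397403e+00] 11.075 [-1.06148722 -1.23515395 -1.19478557] [ 0.03987224  0.01703712 -0.00614   ] 38.15989727795372
```

View pics/t7c.png

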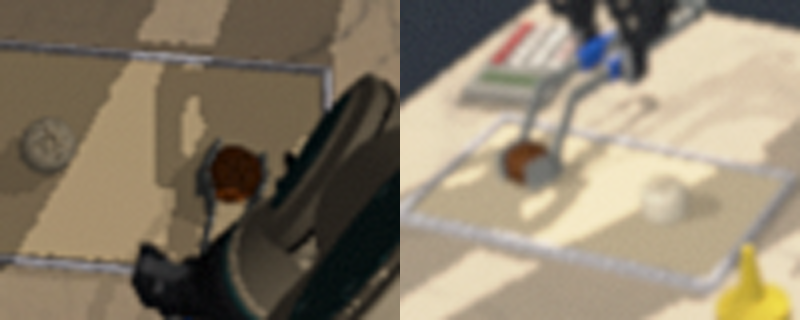

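Call:
move_arm(moves=[[[0, 0, 0, 0, 0, 0], [0, 0, 0, 0, 0, 0], [0, 0, 0, 0, 0, 0], [0, 0, -0.003, 0, 0, 0], [0, 0, -0.008, 0, 0, 0], [0, 0, -0.015, 0, 0, 0], [0, 0, -0.023, 0, 0, 0], [0, 0, -0.028, 0, 0, 0], [0, 0, -0.03, 0, 0, 0]]], jaw=0.38)

```text
clock: 12.35
eef_pos: [432.4, -308.4, 73.3]
tool_rot: [3.141, 0.0, 1.374]
force: [0.8, -0.1, -0.6]
width: 37.6
```

```bash
python3 - <<'E'
from h import *
s,im=snap('wrist','w8.png')
print(s['eef_pos'],s['tool_rot'],s['clock'],s['force'],s['torque'],s['width'])
s2,t=snap('top','t8.png')
s3,c=snap('scene','s8.png')
a=cv2.resize(t['color'][150:230,320:420],(500,400),interpolation=2); b=cv2.resize(c['color'][150:230,120:220],(500,400),interpolation=2)
cv2.imwrite('pics/t8c.png',cv2.resize(np.hstack([a,b]),None,fx=.8,fy=.8))
E
```

```text
[ 432.4443884  -308.38164512   73.3137458 ] [3.14097505e+00 2.55514213e-04 1.37390533e+00] 12.35 [ 0.78223601 -0.13599391 -0.58629685] [-0.01160704  0.09646447  0.013696  ] 37.61915028285648
```

View pics/t8c.png

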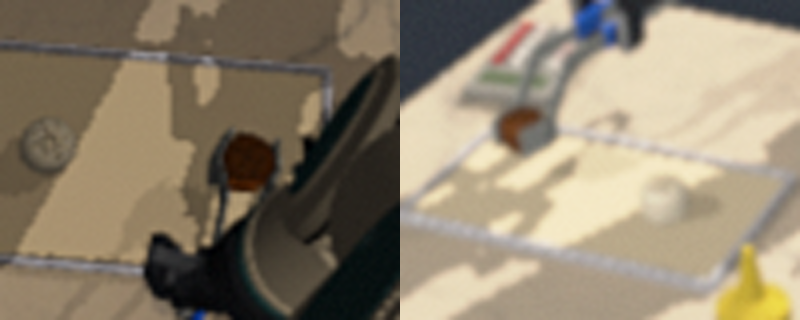

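View pics/w8.png

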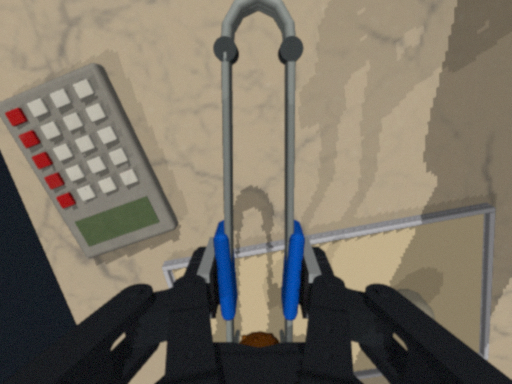

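```bash
python3 - <<'E'
from h import *
s,t=snap('top','t9.png')
for n in ['serving_box']:
    r=models.cut_out('top',n)
    for x in r[:1]:
        m=x['pixels'].astype(np.uint8); c,_=cv2.findContours(m,0,2); c=max(c,key=cv2.contourArea); rr=cv2.minAreaRect(c); bx=cv2.boxPoints(rr)
        print(x['score'],rr); P=[atz(t,p,15)for p in bx]; print(np.round(P,0),np.mean(P,0))
    r=models.place_of('top',n); print([(x['score'],x['uv'],atz(t,x['uv'],0)) for x in r])
P=[atz(t,p,30) for p in [(134.6,135.4),(188.3,149.6),(172.1,205),(116.7,188.3)]]; print(np.round(P,0),np.mean(P,0))
E
```

```text
0.93 ((151.81857299804688, 169.94195556640625), (60.26939010620117, 60.49797439575195), 17.744672775268555)
[[483. 356.  15.]
 [645. 330.  15.]
 [607. 171.  15.]
 [448. 201.  15.]] [545.84798428 264.59378637  15.        ]
[(0.84, [150.3, 173.5], array([538.54874156, 270.60420215,   0.        ])), (0.35, [376.8, 227.3], array([ 447.02855238, -334.202037  ,    0.        ]))]
[[631. 319.  30.]
 [604. 173.  30.]
 [453. 197.  30.]
 [484. 345.  30.]] [543.01052145 258.4374029   30.        ]
```

Call:
move_arm(moves=[[[0, 0, -0.01, 0, 0, 0], [0.004, -0.001, -0.027, 0, 0, 0], [0.016, -0.003, -0.047, 0, 0, 0], [0.037, -0.007, -0.063, 0, 0, 0], [0.069, -0.013, -0.072, 0, 0, 0], [0.106, -0.02, -0.075, 0, 0, 0], [0.145, -0.0275, -0.075, 0, 0, 0], [0.185, -0.035, -0.075, 0, 0, 0], [0.224, -0.0425, -0.075, 0, 0, 0], [0.263, -0.05, -0.075, 0, 0, 0], [0.303, -0.0575, -0.075, 0, 0, 0], [0.342, -0.065, -0.075, 0, 0, 0], [0.381, -0.072, -0.075, 0, 0, 0], [0.421, -0.08, -0.075, 0, 0, 0], [0.46, -0.087, -0.075, 0, 0, 0], [0.497, -0.0945, -0.075, 0, 0, 0], [0.529, -0.1, -0.075, 0, 0, 0], [0.554, -0.105, -0.075, 0, 0, 0], [0.572, -0.1085, -0.075, 0, 0, 0], [0.583, -0.1105, -0.075, 0, 0, 0]]])

```text
clock: 15.15
eef_pos: [437.8, 286.0, 148.4]
tool_rot: [3.141, -0.001, 1.375]
force: [0.4, 0.0, -0.9]
width: 37.4
```

Call:
move_arm(moves=[[[0, 0, 0, 0, 0, 0], [0, 0, 0, 0, 0, 0]]])

```text
clock: 15.4
eef_pos: [438.0, 283.8, 147.8]
tool_rot: [-3.141, 0.001, 1.373]
force: [-0.6, -1.0, -0.8]
width: 37.8
```

```bash
python3 - <<'E'
from h import *
s,im=snap('wrist','w10.png')
print(s['eef_pos'],s['tool_rot'],s['clock'],s['force'],s['torque'],s['width'])
s2,t=snap('top','t10.png')
s3,c=snap('scene','s10.png')
a=cv2.resize(t['color'][120:220,90:215],(500,400),interpolation=2); b=cv2.resize(c['color'][170:270,280:405],(500,400),interpolation=2)
cv2.imwrite('pics/t10c.png',cv2.resize(np.hstack([a,b]),None,fx=.8,fy=.8))
E
```

```text
[437.98727922 283.80483539 147.77467602] [-3.14140585e+00  1.07632000e-03  1.37256658e+00] 15.4 [-0.56177138 -0.97364372 -0.79040107] [-0.02840049  0.08003482 -0.01876277] 37.778108360735736
```

View pics/t10c.png

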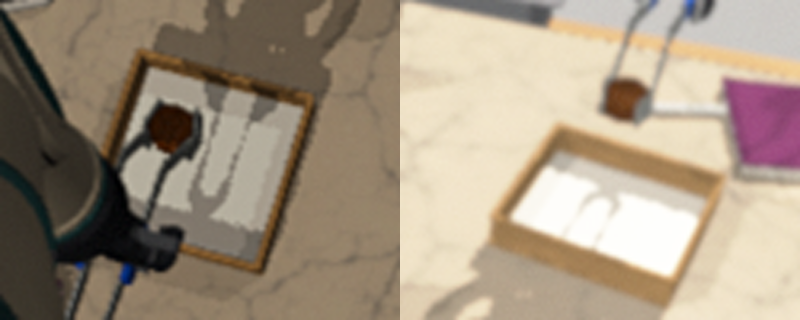

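View pics/w10.png

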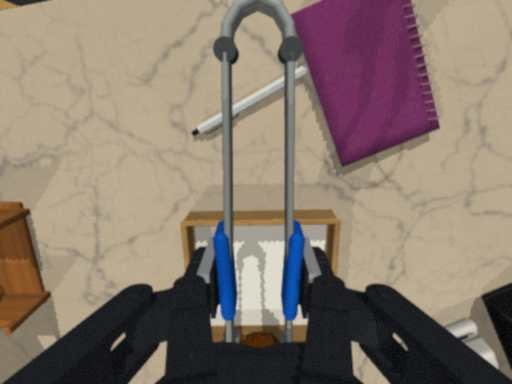

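```bash
python3 - <<'E'
from h import *
s,im=snap('wrist')
tip=s['eef_pos']+105*np.array([np.cos(s['tool_rot'][2]-np.pi/2),np.sin(s['tool_rot'][2]-np.pi/2),0]); print('tip',tip)
def tl(p): 
    y=s['tool_rot'][2]-np.pi/2; d=(p-tip)[:2]; return np.round([d[0]*np.cos(y)+d[1]*np.sin(y), -d[0]*np.sin(y)+d[1]*np.cos(y)],1)
for n,uv,z in [('nearL',(182,225),30),('nearR',(339,223),30),('near top edge',(260,211),30),('near bottom in',(260,226),30),('far wall inner top?',(319,327),30),('far',(215,327),30),('far2',(215,340),30)]:
    print(n,tl(atz(im,uv,z,s)))
a=im['color'][190:350,170:350]; cv2.imwrite('pics/w11.png',cv2.resize(a,None,fx=4,fy=3.6,interpolation=2))
E
```

```text
tip [541.03433956 263.40452684 147.79219835]
nearL [-65.8 -73.6]
nearR [-68.   76.8]
near top edge [-80.2   1.2]
near bottom in [-64.8   1.2]
far wall inner top? [54.7 65.5]
far [ 54.8 -47.4]
far2 [ 72.4 -48.2]
```

View pics/w11.png

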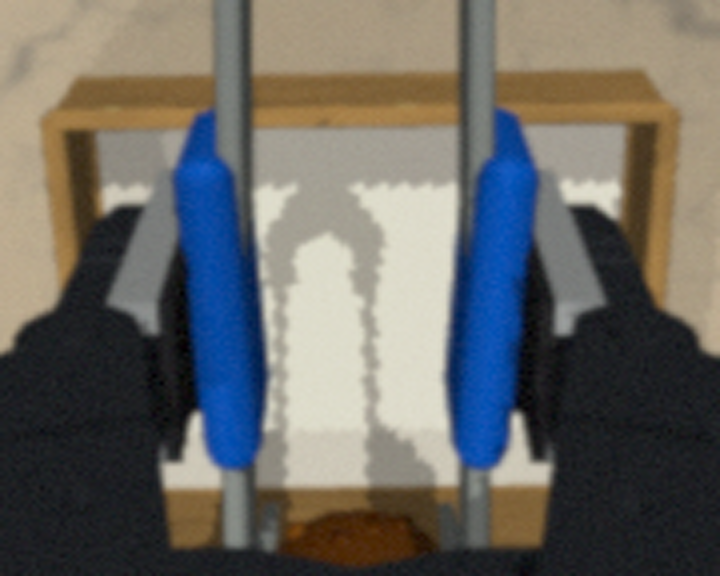

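Call:
move_arm(moves=[[[0, 0.001, 0.004, 0, 0, 0], [0, 0.002, 0.014, 0, 0, 0], [0, 0.003, 0.029, 0, 0, 0], [0, 0.003, 0.046, 0, 0, 0], [0, 0.003, 0.062, 0, 0, 0], [0, 0.003, 0.076, 0, 0, 0], [0, 0.003, 0.087, 0, 0, 0], [0, 0.003, 0.095, 0, 0, 0], [0, 0.003, 0.1, 0, 0, 0], [0, 0.003, 0.102, 0, 0, 0], [0, 0.003, 0.103, 0, 0, 0], [0, 0.003, 0.103, 0, 0, 0]]])

```text
clock: 17.1
eef_pos: [441.0, 284.6, 45.0]
tool_rot: [3.141, -0.0, 1.374]
force: [-0.7, -0.4, -1.4]
width: 37.3
```

Call:
move_arm(moves=[[[0, 0, 0.0005, 0, 0, 0], [0, 0, 0.001, 0, 0, 0], [0, 0, 0.0015, 0, 0, 0], [0, 0, 0.0015, 0, 0, 0]]])

```text
clock: 17.6
eef_pos: [440.8, 284.5, 43.3]
tool_rot: [-3.142, 0.0, 1.374]
force: [-0.6, 0.3, -0.2]
width: 37.8
```

```bash
python3 - <<'E'
from h import *
s,im=snap('wrist','w12.png')
for i in range(3):
    s=ctrl.read_state(); print(s['eef_pos'],s['clock'],s['force'],s['torque'],s['width'])
s2,t=snap('top','t12.png')
s3,c=snap('scene','s12.png')
a=cv2.resize(t['color'][120:220,90:215],(500,400),interpolation=2); b=cv2.resize(c['color'][170:270,280:405],(500,400),interpolation=2)
cv2.imwrite('pics/t12c.png',cv2.resize(np.hstack([a,b]),None,fx=.8,fy=.8))
E
```

```text
[440.83199198 284.52219148  43.2657634 ] 17.65 [-0.04431522  0.44088221 -1.06591698] [ 0.0469738   0.02969071 -0.01689914] 37.71879473580716
[440.83199198 284.52219148  43.2657634 ] 17.65 [-0.04431522  0.44088221 -1.06591698] [ 0.0469738   0.02969071 -0.01689914] 37.71879473580716
[440.83199198 284.52219148  43.2657634 ] 17.65 [-0.04431522  0.44088221 -1.06591698] [ 0.0469738   0.02969071 -0.01689914] 37.71879473580716
```

View pics/t12c.png

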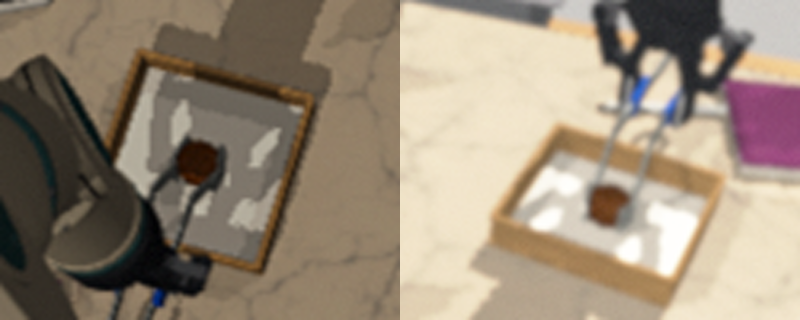

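Call:
move_arm(moves=[[[0, 0, 0.0005, 0, 0, 0], [0, 0, 0.001, 0, 0, 0], [0, 0, 0.001, 0, 0, 0]]])

```text
clock: 18.12
eef_pos: [440.8, 284.5, 42.2]
tool_rot: [-3.141, 0.0, 1.374]
force: [0.1, 0.0, -0.9]
width: 37.5
```

Call:
move_arm(moves=[[[0, 0, 0.0005, 0, 0, 0], [0, 0, 0.001, 0, 0, 0], [0, 0, 0.001, 0, 0, 0]]])

```text
clock: 18.5
eef_pos: [440.8, 284.6, 41.3]
tool_rot: [-3.141, -0.0, 1.374]
force: [-0.7, -0.2, -1.1]
width: 37.3
```

Call:
move_arm(moves=[[[0, 0, 0.0005, 0, 0, 0], [0, 0, 0.001, 0, 0, 0], [0, 0, 0.001, 0, 0, 0]]])

```text
clock: 18.88
eef_pos: [440.6, 284.6, 40.4]
tool_rot: [-3.141, 0.0, 1.374]
force: [-1.4, 0.2, 2.0]
width: 37.6
```

```bash
python3 - <<'E'
from h import *
for i in range(4):
    s,im=snap('wrist'); print(s['eef_pos'][2],s['force'],s['torque'],s['width'])
cv2.imwrite('pics/w13.png',im['color'])
s2,t=snap('top')
s3,c=snap('scene')
b=cv2.resize(c['color'][195:255,310:390],(800,600),interpolation=2)
cv2.imwrite('pics/s13c.png',b)
for z0 in (3,6,9):
    print(z0,[np.round(proj(c,(544,263,z)),1) for z in (z0,z0+28)])
E
```

```text
40.35552074226291 [-1.41522809  0.24207378  1.99227587] [-0.01177635  0.26340047 -0.01754424] 37.6099386975133
40.356450124438474 [-0.87581868 -0.20776602  0.37136727] [ 0.065646    0.22896332 -0.00200173] 37.71023056058893
40.359810542975566 [-2.37192018 -0.29592096  1.18820528] [ 0.0562127   0.20911586 -0.00863718] 37.43932521704703
40.361787921916886 [-1.96557575 -0.20894922  2.12054542] [0.01809587 0.28416795 0.03724644] 37.49597941026504
3 [array([344. , 238.1]), array([345.4, 229.9])]
6 [array([344.2, 237.3]), array([345.6, 229. ])]
9 [array([344.3, 236.4]), array([345.7, 228.1])]
```

View pics/s13c.png

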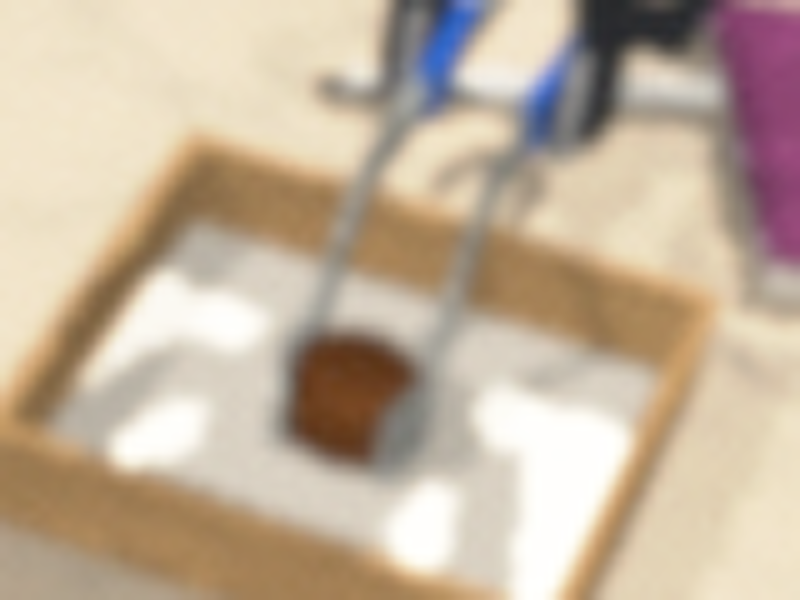

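Call:
move_arm(moves=[[[0, 0, 0, 0, 0, 0], [0, 0, 0, 0, 0, 0]]], jaw=0.475)

```text
clock: 19.42
eef_pos: [441.3, 284.4, 40.2]
tool_rot: [3.141, -0.0, 1.374]
force: [-0.3, -0.4, -1.5]
width: 40.7
```

Call:
move_arm(moves=[[[0, 0, 0, 0, 0, 0], [0, 0, 0, 0, 0, 0]]], jaw=0.53)

```text
clock: 19.68
eef_pos: [441.0, 284.5, 40.3]
tool_rot: [3.141, -0.0, 1.374]
force: [-0.2, -0.3, -1.2]
width: 45.3
```

Call:
move_arm(moves=[[[0, 0, 0, 0, 0, 0], [0, 0, 0, 0, 0, 0], [0, 0, 0, 0, 0, 0]]], jaw=0.58)

```text
clock: 20.05
eef_pos: [440.9, 284.5, 40.3]
tool_rot: [-3.142, -0.0, 1.374]
force: [-0.1, -0.2, -1.6]
width: 49.5
```

```bash
python3 - <<'E'
from h import *
for i in range(2):
    s,im=snap('wrist'); print(s['eef_pos'][2],s['force'],s['torque'],s['width'],s['clock'])
cv2.imwrite('pics/w14.png',im['color'])
s2,t=snap('top')
s3,c=snap('scene')
a=cv2.resize(t['color'][120:220,90:215],(500,400),interpolation=2); b=cv2.resize(c['color'][195:255,310:390],(500,400),interpolation=2)
cv2.imwrite('pics/t14c.png',cv2.resize(np.hstack([a,b]),None,fx=.8,fy=.8))
E
```

```text
40.31353035134207 [-0.06761934 -0.16904184 -1.57063947] [ 0.04488225  0.07689932 -0.01032413] 49.518684235050515 20.05
40.299919560124295 [ 0.38047449 -0.87664842 -1.35462663] [-0.00213311  0.06448715  0.03004012] 49.47331293504746 20.1
```

View pics/t14c.png

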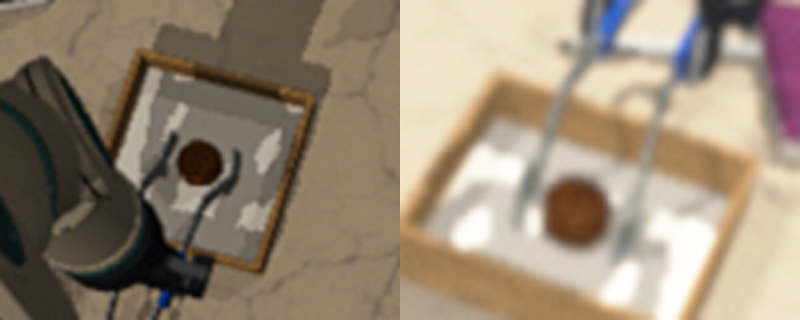

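View pics/w14.png

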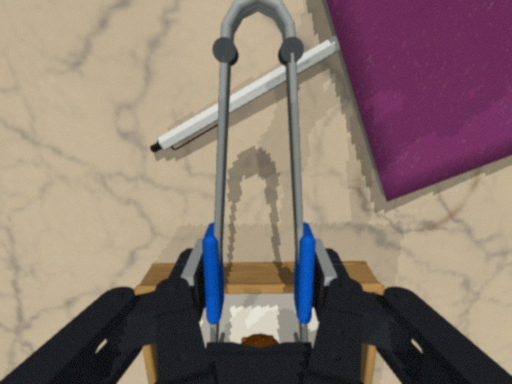

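Call:
move_arm(moves=[[[0, 0, -0.005, 0, 0, 0], [0, 0, -0.018, 0, 0, 0], [0, 0, -0.038, 0, 0, 0], [0, 0, -0.06, 0, 0, 0], [-0.005, 0.0015, -0.08, 0, 0, 0], [-0.016, 0.005, -0.095, 0, 0, 0], [-0.033, 0.0105, -0.102, 0, 0, 0], [-0.057, 0.018, -0.105, 0, 0, 0], [-0.086, 0.027, -0.105, 0, 0, 0], [-0.116, 0.0365, -0.105, 0, 0, 0], [-0.148, 0.046, -0.105, 0, 0, 0], [-0.179, 0.056, -0.105, 0, 0, 0], [-0.21, 0.066, -0.105, 0, 0, 0], [-0.237, 0.074, -0.105, 0, 0, 0], [-0.26, 0.081, -0.105, 0, 0, 0], [-0.277, 0.0865, -0.105, 0, 0, 0], [-0.286, 0.0895, -0.105, 0, 0, 0], [-0.2915, 0.0915, -0.105, 0, 0, 0], [-0.2915, 0.0915, -0.105, 0, 0, 0]]])

```text
clock: 22.62
eef_pos: [473.5, -19.3, 145.2]
tool_rot: [-3.141, -0.0, 1.374]
force: [0.3, -0.0, -1.5]
width: 49.6
```

```bash
python3 - <<'E'
from h import *
s,im=snap('wrist','w15.png')
print(s['eef_pos'],s['tool_rot'],s['clock'],s['force'],s['torque'],s['width'])
r=models.place_of('wrist','tongs_rest'); print([(x['score'],x['uv'],atz(im,x['uv'],0,s)) for x in r])
print(im['hand_eye'][:,3])
cv2.imwrite('pics/w15b.png',cv2.resize(im['color'],None,fx=1.5,fy=1.5))
s3,c=snap('scene','s15.png')
E
```

```text
[473.47542479 -19.30005751 145.22607981] [-3.14128877e+00 -7.35558482e-05  1.37379479e+00] 22.625 [ 0.28698558 -0.02165974 -1.45393248] [0.02232734 0.0071303  0.01633855] 49.59378678252458
[]
[  -0.23894678  -77.10484238 -142.38684056    1.        ]
```

View pics/w15b.png

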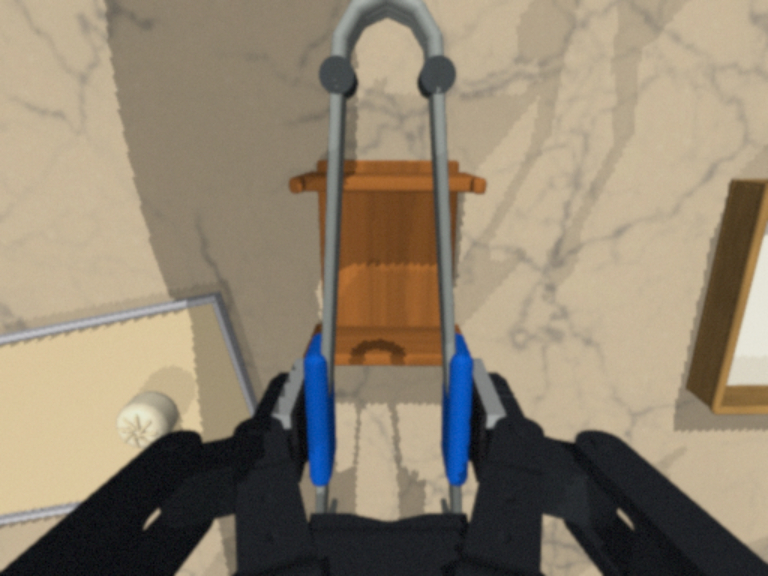

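View pics/s15.png

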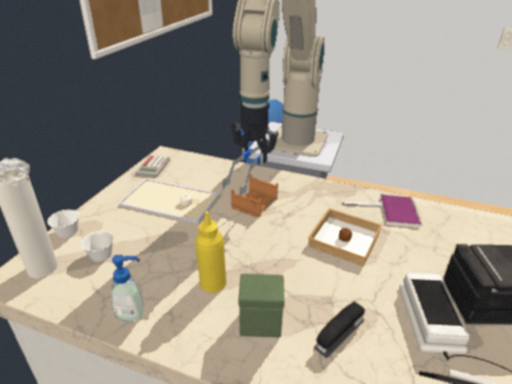

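Call:
move_arm(moves=[[[0, 0, 0.005, 0, 0, 0], [0, 0, 0.017, 0, 0, 0], [0, 0, 0.034, 0, 0, 0], [0, 0, 0.053, 0, 0, 0], [0, 0, 0.07, 0, 0, 0], [0, 0, 0.083, 0, 0, 0], [0, 0, 0.092, 0, 0, 0], [0, 0, 0.098, 0, 0, 0], [0, 0, 0.101, 0, 0, 0], [0, 0, 0.102, 0, 0, 0], [0, 0, 0.102, 0, 0, 0]]])

```text
clock: 24.15
eef_pos: [473.8, -19.2, 43.5]
tool_rot: [3.141, -0.0, 1.374]
force: [-0.1, -1.2, -1.1]
width: 49.5
```

Call:
move_arm(moves=[[[0, 0, 0.0007, 0, 0, 0], [0, 0, 0.0015, 0, 0, 0], [0, 0, 0.002, 0, 0, 0], [0, 0, 0.002, 0, 0, 0]]])

```text
clock: 24.65
eef_pos: [473.6, -19.2, 41.3]
tool_rot: [-3.142, -0.0, 1.374]
force: [0.5, -0.5, -1.4]
width: 49.5
```

Call:
move_arm(moves=[[[0, 0, 0.0005, 0, 0, 0], [0, 0, 0.001, 0, 0, 0], [0, 0, 0.0015, 0, 0, 0], [0, 0, 0.0015, 0, 0, 0]]])

```text
clock: 25.15
eef_pos: [473.5, -19.3, 39.7]
tool_rot: [-3.141, 0.0, 1.374]
force: [-0.8, 0.1, -2.0]
width: 49.9
```

```bash
python3 - <<'E'
from h import *
s,im=snap('wrist','w16.png')
print(s['eef_pos'],s['force'],s['torque'])
s3,c=snap('scene')
b=cv2.resize(c['color'][165:235,215:300],(680,560),interpolation=2)
cv2.imwrite('pics/s16c.png',b)
E
```

```text
[473.51818561 -19.25256277  39.73994807] [-0.84060596  0.08065579 -2.04300647] [0.03554573 0.0419205  0.01026936]
```

View pics/w16.png

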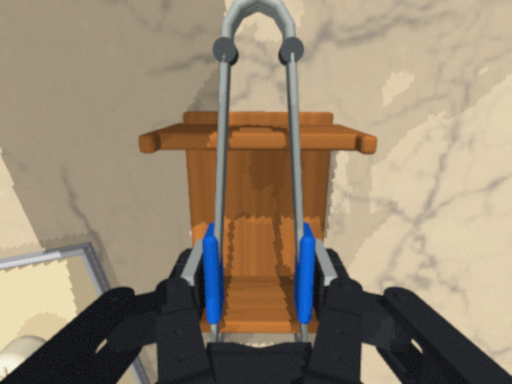

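View pics/s16c.png

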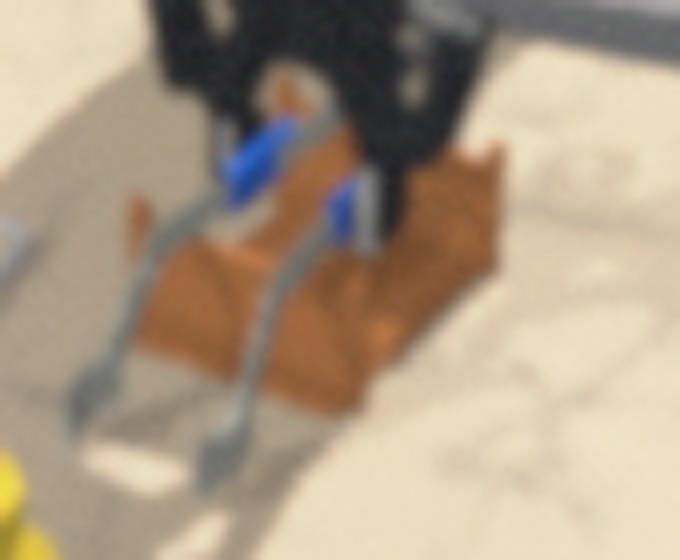

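Call:
move_arm(moves=[[[0, 0, 0.0005, 0, 0, 0], [0, 0, 0.001, 0, 0, 0], [0, 0, 0.0015, 0, 0, 0], [0, 0, 0.0015, 0, 0, 0]]])

```text
clock: 25.75
eef_pos: [473.5, -19.2, 38.2]
tool_rot: [-3.141, 0.0, 1.374]
force: [-0.7, 0.1, -0.1]
width: 49.6
```

Call:
move_arm(moves=[[[0, 0, 0.0005, 0, 0, 0], [0, 0, 0.001, 0, 0, 0], [0, 0, 0.001, 0, 0, 0]]])

```text
clock: 26.12
eef_pos: [473.6, -19.2, 37.3]
tool_rot: [3.142, -0.0, 1.374]
force: [0.2, 0.3, -0.6]
width: 49.4
```

Call:
move_arm(moves=[[[0, 0, 0.0005, 0, 0, 0], [0, 0, 0.001, 0, 0, 0], [0, 0, 0.001, 0, 0, 0]]])

```text
clock: 26.5
eef_pos: [473.7, -19.2, 36.8]
tool_rot: [3.141, -0.0, 1.374]
force: [-0.9, -0.7, 6.6]
width: 49.9
```

```bash
python3 - <<'E'
from h import *
for i in range(6):
    s,im=snap('wrist'); print(s['eef_pos'],s['force'],s['torque'])
E
```

```text
[473.70870263 -19.23005089  36.84038189] [-0.87241807 -0.68376496  6.5597689 ] [-0.04204334  0.18853664  0.01894307]
[473.70716431 -19.26330982  36.84919186] [-1.50319537  0.15482412  6.51082161] [0.03341111 0.20848252 0.01186339]
[473.67543971 -19.24426091  36.84019451] [-0.54960962  0.06536565  7.35834186] [0.02959746 0.2345417  0.01408337]
[473.69806419 -19.23534356  36.83870607] [-0.5156035  -0.0911621   6.81477759] [0.03465866 0.22178139 0.03045643]
[473.66335397 -19.26109171  36.8270135 ] [-0.75924124 -0.18429458  5.56987277] [0.01213137 0.19586804 0.02956042]
[473.70260495 -19.23202142  36.83651173] [-2.24666059 -0.84987768  6.63083636] [ 0.03900393  0.24429027 -0.03916574]
```

Call:
move_arm(moves=[[[0, 0, 0.0005, 0, 0, 0], [0, 0, 0.0007, 0, 0, 0], [0, 0, 0.0007, 0, 0, 0]]], jaw=0.615)

```text
clock: 27.18
eef_pos: [473.8, -19.2, 35.9]
tool_rot: [3.141, -0.0, 1.374]
force: [-1.1, 0.4, 4.7]
width: 52.7
```

Call:
move_arm(moves=[[[0, 0, 0.0003, 0, 0, 0], [0, 0, 0.0003, 0, 0, 0]]], jaw=0.645)

```text
clock: 27.42
eef_pos: [473.6, -19.2, 35.1]
tool_rot: [-3.141, 0.0, 1.374]
force: [-0.3, 0.2, 0.3]
width: 55.1
```

Call:
move_arm(moves=[[[0, 0, 0, 0, 0, 0], [0, 0, 0, 0, 0, 0], [0, 0, 0, 0, 0, 0]]], jaw=0.72)

```text
clock: 27.8
eef_pos: [473.6, -19.3, 35.3]
tool_rot: [-3.142, 0.0, 1.374]
force: [-0.2, 0.3, -0.3]
width: 61.6
```

Call:
move_arm(moves=[[[0, 0, 0, 0, 0, 0], [0, 0, 0, 0, 0, 0], [0, 0, 0, 0, 0, 0], [0, 0, 0, 0, 0, 0], [0, 0, 0, 0, 0, 0]]], jaw=1)

```text
clock: 28.42
eef_pos: [473.6, -19.2, 35.3]
tool_rot: [-3.142, -0.0, 1.374]
force: [0.2, -0.0, -0.5]
width: 85.5
```

```bash
python3 - <<'E'
from h import *
s,im=snap('wrist','w17.png'); print(s['eef_pos'],s['force'],s['torque'],s['width'],s['clock'])
s3,c=snap('scene')
b=cv2.resize(c['color'][165:235,215:300],(680,560),interpolation=2)
cv2.imwrite('pics/s17c.png',b)
E
```

```text
[473.59533078 -19.2283789   35.28956875] [ 0.20968809 -0.0364921  -0.46428081] [-0.0197341  -0.00396719 -0.01051014] 85.53268286417632 28.425
```

View pics/w17.png

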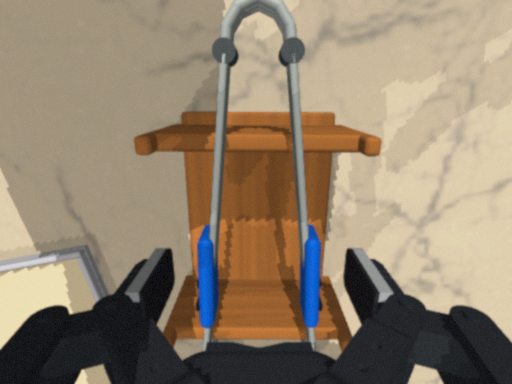

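View pics/s17c.png

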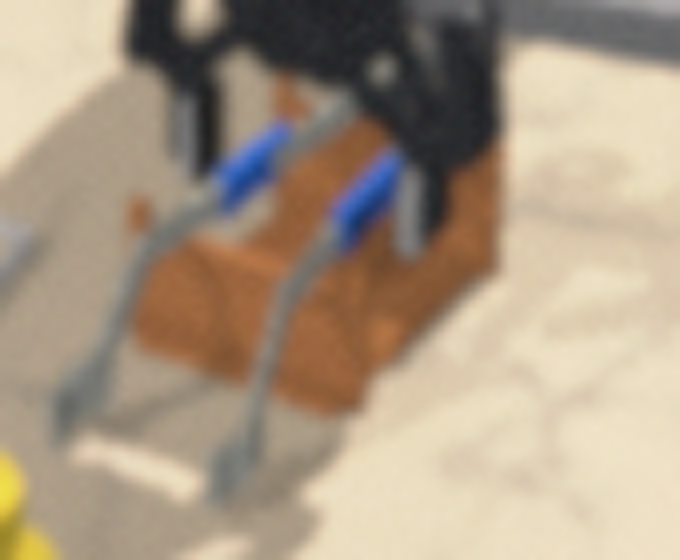

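Released cleanly, with the tongs centred on the rest at about (205..315, 280) in the wrist view. Next I retreat straight up.

Call:
move_arm(moves=[[[0, 0, -0.005, 0, 0, 0], [0, 0, -0.018, 0, 0, 0], [0, 0, -0.04, 0, 0, 0], [0, 0, -0.07, 0, 0, 0], [0, 0, -0.1, 0, 0, 0], [0, 0, -0.13, 0, 0, 0], [0, 0, -0.15, 0, 0, 0], [0, 0, -0.16, 0, 0, 0], [0, 0, -0.16, 0, 0, 0], [0, 0, -0.16, 0, 0, 0]]])

```text
clock: 29.78
eef_pos: [473.0, -19.2, 194.7]
tool_rot: [-3.14, 0.0, 1.374]
force: [-0.1, 0.2, 0.1]
width: 85.7
```

```bash
python3 - <<'E'
from h import *
s,im=snap('wrist','w18.png'); print(s['eef_pos'],s['force'],s['width'],s['clock'])
for t,z in [('tongs_grip',58),('tongs_tip',15),('tongs_rest',0),('bun_mid',18)]:
    r=models.place_of('wrist',t)
    print(t,[(np.round(x['uv'],1),round(x['score'],2),np.round(atz(im,x['uv'],z,s),1)) for x in r[:2]])
s3,c=snap('scene','s18.png')
s2,t=snap('top','t18.png')
b=cv2.resize(c['color'][150:280,110:400],(696,312),interpolation=2)
a=cv2.resize(t['color'][130:250,110:400],(696,288),interpolation=2)
cv2.imwrite('pics/f18.png',np.vstack([b,a]))
E
```

```text
[473.00429142 -19.2271321  194.69605536] [-0.05762919  0.22361626  0.10894668] 85.69565319830286 29.775
tongs_grip []
tongs_tip []
tongs_rest [(array([258.6, 169.6]), 0.63, array([475.6, -19.9,   0. ]))]
bun_mid [(array([117.6, 258.9]), 0.6, array([ 547.6, -210. ,   18. ]))]
```

View pics/w18.png

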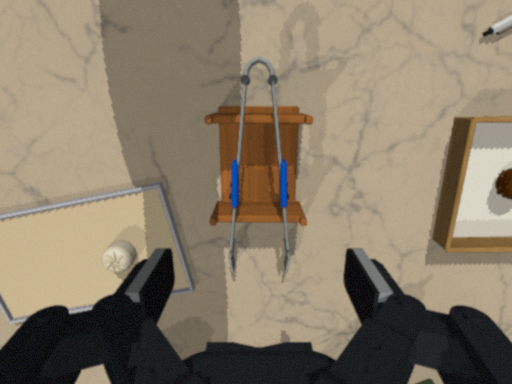

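View pics/f18.png

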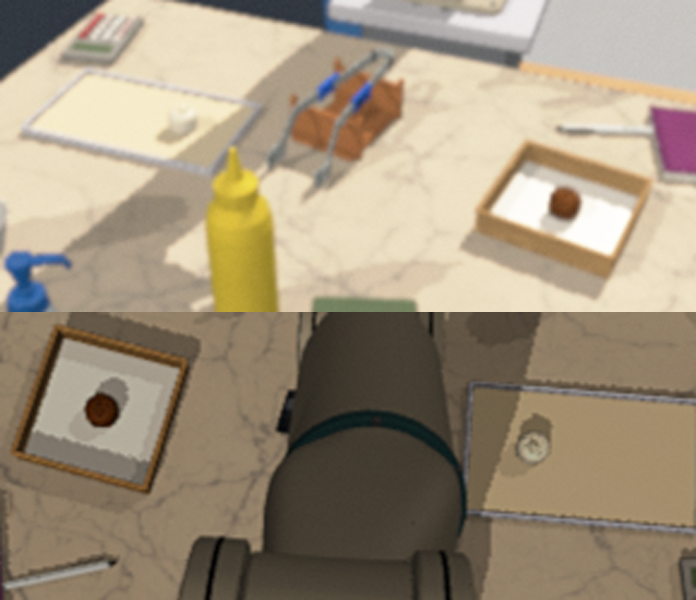

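```bash
python3 - <<'E'
from cell import job
print(job.finish_job())
E
```

```text
the job is handed in; nothing more can be done
None
```

The job is done and handed in at about 30 s of the 54 s allowed. I took the tongs from their rest, picked the falafel off the tray with them and lowered it into the serving box. I let go only after the force reading showed contact. Then I laid the tongs back on both boards of the rest and moved the gripper clear above.

**Last checks:**
- **Falafel:** it stands near the middle of the box floor.
- **Box and bun:** both look unmoved by eye.
- **Tongs:** they lie centred and open across both boards.
- **Gripper:** it touched only the tong sleeves. The highest force I read was about 7 N, when the tongs met the boards.

**What disagreed or failed:**
- The first wrist calibration reading was about 18 mm off sideways. Later readings were consistent, and I cross-checked positions against the top camera.
- The network did not find the tongs' grip or tip points in the final wrist picture, so I checked the tongs there by eye.

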